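# Make up two shoe-finishing kits

### The arm

A 6-joint arm with a two-finger parallel gripper is mounted at the origin on the work surface. World frame = base frame: x ahead of the robot, y to its left, z up, the work surface at z = 0. Lengths are in mm, angles in rad, forces in N, time in s.
With the tool pointing down it reaches from about 275 to 750 mm from the base axis. Payload 10.2 kg.
Tool frame: the origin (TCP) lies between the finger pads; the fingertips stand 14 mm ahead of it and the grasp point (between the pads) lies 5 mm behind it (tip_reach is the distance from the TCP to the fingertips, in mm); z points along the fingers, y is the line along which they close (so a half turn about z gives the same grasp; the last joint's range is limited). The gripper opens to 85 mm and grips with 20 to 120 N. Pads are 22 mm wide; open, the fingers measure 114 mm over their backs; the gripper's body (76 mm by 85 mm) begins 54 mm behind the grasp point. The pads swing forward as they close: fully open they stand 13 mm farther back than shut.
Start: joints at [-1.489, 0.313, 1.498, -0, 1.331, -0.223], TCP at [157.541, -500.811, 245.294] pointing down, gripper open.
Joint ranges: [-2.94, 2.94], [-0.97, 2.17], [0.19, 2.56], [-1.23, 4.37], [0.02, 3.11], [-2.88, 2.88]. Speed limits (rad/s): [2.39, 2.39, 3.01, 3.14, 3.14, 3.14].

### API

Orientations are given as a unit quaternion [w, x, y, z].
In Python, from rig import * gives the robot as it stands.
- The arm moves only by the tool arm_command, never from a script. Its argument "steps" is a list that holds one entry, the list of rows, each a list of 7 numbers: the opening, from 0 (shut) to 1 (fully open), then the shift along the tool's x, y, z each as a share of 0.05 m, from -1 to 1, then the turn, a rotation vector about the tool's x, y, z each as a share of 0.15 rad, from -1 to 1. A call has 1 to 8 rows; each row shifts and turns the commanded pose from where the row before left it, along the tool's axes as they then stand; what a row does not reach is not made up. A row lasts 1/8 s, in which the tool goes at most 62.5 mm and 10.7 degrees, less where a joint would pass 70% of its speed; a pose out of reach is approached as far as the arm can. A call with a number of a shift or a turn outside -1 to 1 is refused whole. A call with a gripper value outside its range is refused whole. The fingers move at their own pace and stop on an object; "squeeze" is the grip in N (left out, the last holds). Time passes only in rows, so rows that do not move let the fingers close. It gives the time, the measured TCP pose, the force, the opening and the grip force at its end, in the units of the state.
- sense(): the state, without advancing time (a new reading comes with each control period).
- capture(name): name is "scene" or "top"; returns the picture (420x560x3 uint8, red, green, blue); there is no depth.
- get_calibration(name): a dict with "intrinsics" (3x3 intrinsics, pixels), "rvec" (rotation vector, rad) and "tvec" (3), from world to camera coordinates, as OpenCV has them. Camera axes: x right, y down, z forward; pixel columns grow to the right and rows downward; lengths in mm; the calibration is good to about 2 mm. A picture is of the moment at which its call begins. get_calibration takes no time and is no camera call.
- finish_job(): hands the job in; it is judged then, once.
The state is a dict: "time_s": time; "joints": joint angles; "dq": joint speeds; "tau": joint torques, N m; "eef_pos": TCP position; "ee_rot": TCP orientation; "force": force on the tool from outside, world axes, zero at the start; "wrist_torque": the same for the moment, N m; "grip_width": opening from 0.0 (shut) to 1.0 (fully open); "grip_force": force on a finger pad.
Only numpy, scipy, OpenCV 4.12 (cv2) and the standard library are available. Lean on these libraries where they do the work, as an engineer would, in place of code of your own. Each camera call takes 0.05 s, during which the arm holds its last target. There are 200 camera calls.

### The job

Make up the two kits for the finishing line from the things on the bench. The long tray with three pockets gets the shoe brush lying bristles down in its long pocket, the cream jar in its middle pocket and the dropper bottle in its small end pocket; the short tray with two equal pockets gets the roll of tape, lying flat, in one pocket and the cleaning block in the other. Set each thing down upright on the pocket's floor, without dropping it, and leave the thread snips and the seam knife lying where they are.

Things in the scene. Friction and masses are not known exactly. Their poses are not given: they have to be found in the camera images.
- long_tray: White plastic tray fixed to the bench, 282 x 84 mm; floor 4 mm thick, walls and partitions 4 mm thick with tops 15 mm above the bench. Origin: centre of its underside, z up; its x axis lies roughly along world +y. Three pockets in a row along x, each 76 mm wide in y: long pocket 140 mm, centre x = -67 mm; middle pocket 76 mm, centre x = +45; small end pocket 50 mm, centre x = +112.
- short_tray: White plastic tray fixed to the bench, 172 x 88 mm; floor 4 mm thick, walls and partition 4 mm thick with tops 15 mm above the bench. Origin: centre of its underside, z up; its x axis lies roughly along world +y. Two equal pockets, each 80 x 80 mm, centres x = -42 and x = +42 mm.
- brush: Shoe brush, stiff: black bristle block 116 x 40 x 24 mm below, light wooden back 122 x 42 x 22 mm on top, 46 mm high in all, lying bristles down. Origin: centre of its underside; x along its length, z up. About 0.13 kg.
- jar: Squat white shoe-cream jar with a black lid, 56 mm in diameter, 44 mm high, standing. Origin: centre of its underside, z up. About 0.12 kg.
- dropper: Small amber glass dropper bottle with a black cap, standing: body 32 mm in diameter up to 50 mm, cap 20 mm in diameter, 75 mm high in all. Origin: centre of its underside, z up. About 0.06 kg.
- tape: Roll of pale yellow adhesive tape, lying flat with its hole upwards: outer diameter 60 mm, hole 38 mm, 48 mm high. Rigid. Origin: centre of its underside, z (the roll's axis) up. About 0.08 kg.
- block: Cream-coloured rubber cleaning block, a rounded box 60 x 34 x 40 mm (x, y, z), rigid. Origin: centre of its underside; x along its length, z up. About 0.07 kg.
- snips: Bystander, to be left alone: brass and steel thread snips lying flat among the stock, 130 mm long, 35 mm wide, 10 mm high. Origin on the underside near the middle; x towards the blades.
- knife: Bystander, to be left alone: seam knife with dark wooden handle and short blade lying flat between the two trays, 145 mm long, 18 mm wide, 12 mm high. Origin on the underside near the middle; x towards the blade.
Mind the look-alikes: they are no part of the job. Several things look just like the brush: the one meant starts farthest to the robot's right.

How it is judged (in metres and radians):
At the end, for the whole second after the job is handed in: Brush in the long, jar in the middle, dropper in the small pocket of the long tray; tape roll and block each in its own pocket of the short tray. Each inside the walls (about 9 mm play either way), underside under 9 mm above the bench, tilt under 0.12 rad, released, at rest (x of brush in the frame of long_tray between -0.079 and -0.055 m and y of brush in the frame of long_tray between -0.022 and 0.022 m and z of each of brush, jar, dropper in the frame of long_tray below 0.009 m and angle between each of brush, jar, dropper, tape, block's own z axis and vertical below 0.12 rad and linear speed of each of brush, jar, dropper, tape, block below 0.02 m/s and angular speed of each of brush, jar, dropper, tape, block below 0.2 rad/s and x of jar in the frame of long_tray between 0.033 and 0.057 m and y of jar in the frame of long_tray between -0.012 and 0.012 m and x of dropper in the frame of long_tray between 0.1 and 0.124 m and y of dropper in the frame of long_tray between -0.024 and 0.024 m and x of tape in the frame of short_tray between -0.067 and 0.067 m and y of tape in the frame of short_tray between -0.025 and 0.025 m and z of each of tape, block in the frame of short_tray below 0.009 m and x of block in the frame of short_tray between -0.067 and 0.067 m and y of block in the frame of short_tray between -0.025 and 0.025 m and ((x of tape in the frame of short_tray below -0.028 m and x of block in the frame of short_tray above 0.018 m) or (x of tape in the frame of short_tray above 0.028 m and x of block in the frame of short_tray below -0.018 m))); the robot touches nothing.
It fails at once if thread snips moved more than 3 cm from its place or tipped up (distance of snips from where it was at the start of the episode above 0.03 m or angle between snips's own z axis and vertical above 0.5 rad).
It fails at once if seam knife moved more than 3 cm from its place or tipped up (distance of knife from where it was at the start of the episode above 0.03 m or angle between knife's own z axis and vertical above 0.5 rad).
It fails at once if one of the kit things is dropped or thrown: it moves faster than 0.7 m/s (a fall of about 25 mm) with no finger on it ((linear speed of brush above 0.7 m/s and contact force between the fingers and brush below 0.05 N) or (linear speed of jar above 0.7 m/s and contact force between the fingers and jar below 0.05 N) or (linear speed of dropper above 0.7 m/s and contact force between the fingers and dropper below 0.05 N) or (linear speed of tape above 0.7 m/s and contact force between the fingers and tape below 0.05 N) or (linear speed of block above 0.7 m/s and contact force between the fingers and block below 0.05 N)).
It also fails if it takes over 131 s, if anything falls off the work surface, if the arm or the gripper's body presses on something with over 40 N, if the wrist force passes 120 N, or if a joint passes its speed limit or range.

## Working session

There is one attempt and no reset: what is moved stays moved. The work goes in short steps, Python scripts to look and compute and a tool call to move; the robot and the scene stay as the last step left them, time stands still between calls to the robot, and variables do not carry over. Pictures are saved under pics/ and viewed, at most 14 in all, crops included, and the job is handed in when it is done.

Besides the shell and the picture viewer there is one more tool, called after ">>>" as name(argument=value, ...), one argument or row to a line, values as JSON. arm_command: Moves the arm, as the interface text tells. Its arguments: {"type":"object","properties":{"steps":{"type":"array"},"squeeze":{"type":"number"}},"required":["steps"]}

```bash
mkdir -p pics; ls
python3 - <<'E'
from rig import *
import cv2
for n in("scene","top"):
    im=capture(n); cv2.imwrite(f"pics/{n}0.png",im[:,:,::-1]); c=get_calibration(n); print(n,c)
print(sense())
E
```

```text
pics
scene {'intrinsics': array([[408.36119305,   0.        , 277.51035985],
       [  0.        , 408.36119305, 218.27057445],
       [  0.        ,   0.        ,   1.        ]]), 'rvec': array([ 0.76426317,  2.7825374 , -0.81889064]), 'tvec': array([ 525.72696982, -237.64507728, 1087.64570931])}
top {'intrinsics': array([[423.11956646,   0.        , 274.0216865 ],
       [  0.        , 423.11956646, 198.19095642],
       [  0.        ,   0.        ,   1.        ]]), 'rvec': array([ 2.13218887, -2.14278453,  0.19069201]), 'tvec': array([  3.42823142, 573.67102979, 827.90723352])}
{'time_s': 0.1, 'joints': array([-1.48939412e+00,  3.13374023e-01,  1.49833608e+00,  1.95916305e-06,
        1.33098362e+00, -2.23436175e-01]), 'dq': array([ 0.00167522, -0.00132904, -0.00343466, -0.00018943,  0.0007425 ,
       -0.00034187]), 'tau': array([ 3.83957435e-03, -4.12890100e+01, -2.60143393e+01, -1.34566380e-04,
        3.02279630e-03,  3.21087967e-06]), 'eef_pos': array([ 157.5268891 , -500.59815152,  244.81196052]), 'ee_rot': array([-5.49077460e-04,  9.88406551e-01,  1.51829466e-01,  4.00133357e-05]), 'force': array([ 0.71247335, -0.48759585,  0.94475815]), 'wrist_torque': array([-0.03606743, -0.04859322,  0.04461674]), 'grip_force': 0.0, 'grip_width': 0.9994870737345181}
```

View pics/scene0.png

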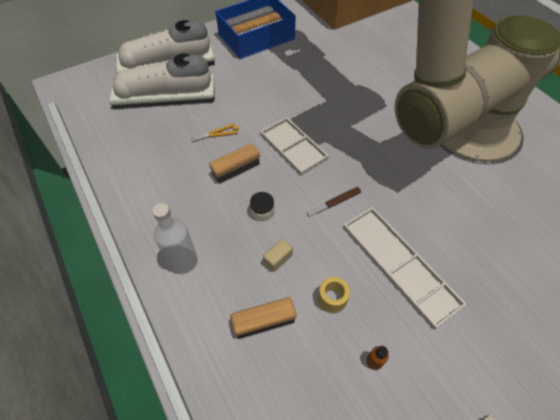

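View pics/top0.png

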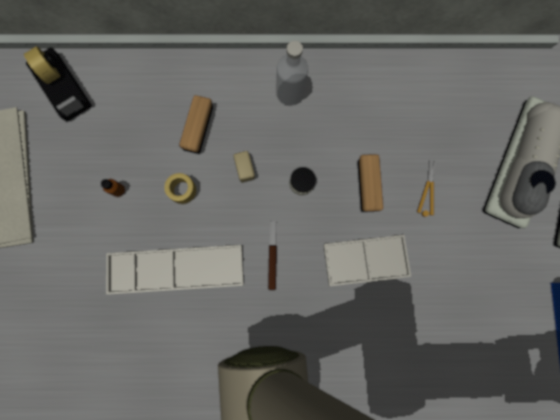

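The scene view shows the brush candidates at (235,162) near the snips and at (264,316). In the top view they are at (371,182) and (196,124), with image right being the robot's right, so the brush meant is the one at top (371,182). In the top view I also see the jar (303,180), dropper (113,187), tape (179,188), block (244,166), long tray (175,269), short tray (367,260), knife (272,255) and snips (428,190).

```bash
cat > h.py <<'E'
from rig import *
import numpy as np, cv2
CAL={n:get_calibration(n) for n in("scene","top")}
def cam(n):
    c=CAL[n]; R=cv2.Rodrigues(c["rvec"])[0]; return c["intrinsics"],R,c["tvec"]
def ray(n,uv):
    K,R,t=cam(n); d=R.T@np.linalg.solve(K,[uv[0],uv[1],1]); return -R.T@t,d
def onz(n,uv,z):
    o,d=ray(n,uv); return o+d*(z-o[2])/d[2]
def tri(a,b):
    o1,d1=ray("top",a);o2,d2=ray("scene",b)
    s=np.linalg.lstsq(np.c_[d1,-d2],o2-o1,rcond=None)[0]
    p,q=o1+s[0]*d1,o2+s[1]*d2; return (p+q)/2,np.linalg.norm(p-q)
def proj(n,p):
    K,R,t=cam(n); q=K@(R@np.array(p,float)+t); return q[:2]/q[2]
E
python3 - <<'E'
from h import *
rng={"brush":((371,182),(235,162),(5,90,70),(20,255,255),45),"jar":((303,180),(262,203),(0,0,0),(180,255,55),22),"drop":((113,187),(379,356),(0,0,0),(180,255,255),25),"tape":((179,188),(334,294),(18,90,70),(35,255,255),32),"block":((244,166),(278,255),(15,45,60),(35,255,255),28)}
V={n:cv2.imread(f"pics/{n}0.png") for n in("scene","top")}
for n in V: print(n,"cam at",ray(n,(0,0))[0])
def mask(n,c,lo,hi,r):
    h=cv2.cvtColor(V[n],cv2.COLOR_BGR2HSV); m=cv2.inRange(h,lo,hi); w=np.zeros_like(m); cv2.circle(w,c,r,255,-1); m&=w
    cs=cv2.findContours(m,cv2.RETR_EXTERNAL,cv2.CHAIN_APPROX_NONE)[0]; return max(cs,key=cv2.contourArea)
for k,(a,b,lo,hi,r) in rng.items():
    if k=="drop": continue
    C=[mask("top",a,lo,hi,r),mask("scene",b,lo,hi,r)]
    ce=[np.array(cv2.minAreaRect(c)[0]) for c in C]
    print(k,[cv2.contourArea(c) for c in C],[cv2.minAreaRect(c) for c in C],*tri(*ce))
tiles=[]
for k,(a,b,lo,hi,r) in list(rng.items()):
    for n,c in(("top",a),("scene",b)):
        t=V[n][c[1]-30:c[1]+30,c[0]-30:c[0]+30]; tiles.append(cv2.resize(t,(150,150),interpolation=cv2.INTER_CUBIC))
big=np.vstack([np.hstack(tiles[0::2]),np.hstack(tiles[1::2])]); cv2.imwrite("pics/t1.png",big)
def cr(n,x0,y0,x1,y1,s): return cv2.resize(V[n][y0:y1,x0:x1],None,fx=s,fy=s,interpolation=cv2.INTER_CUBIC)
cv2.imwrite("pics/t2.png",np.vstack([cv2.copyMakeBorder(c,0,0,0,800-c.shape[1],cv2.BORDER_CONSTANT) for c in(cr("top",95,235,255,300,5),)]+[np.hstack([cr("top",320,230,420,290,4),cr("scene",255,110,355,180,4)[:240]])]))
E
```

```text
scene cam at [848.50689713 413.00074319 790.76143696]
top cam at [426.50666661   9.0162046  912.44252525]
brush [995.5, 752.0] [((370.7264709472656, 182.44412231445312), (55.911746978759766, 19.327518463134766), 85.60128784179688), ((234.47265625, 160.01280212402344), (16.85500717163086, 49.41718292236328), 64.98310089111328)] [ 609.68409911 -205.60075847   33.70205378] 1.058085608721584
jar [458.5, 337.0] [((303.0, 179.5), (23.0, 24.0), 90.0), ((261.5, 202.5), (19.0, 21.0), 90.0)] [615.89935269 -61.31419654  35.91914353] 0.42431690386089754
tape [605.0, 837.5] [((179.0, 186.5), (27.577163696289062, 27.577163696289062), 45.0), ((332.95001220703125, 294.1500244140625), (30.35786247253418, 35.10127639770508), 18.434947967529297)] [602.29987428 200.8243761   33.71331012] 0.5880232653521986
block [414.5, 532.5] [((243.97059631347656, 165.8823699951172), (28.861738204956055, 16.00735092163086), 75.96376037597656), ((277.5000305175781, 254.50003051757812), (19.79899024963379, 31.11269760131836), 45.0)] [648.91011518  64.77455762  23.64527679] 0.017099680983629403
```

View pics/t1.png

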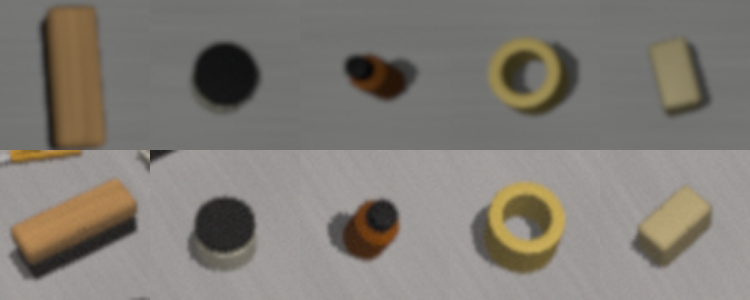

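View pics/t2.png

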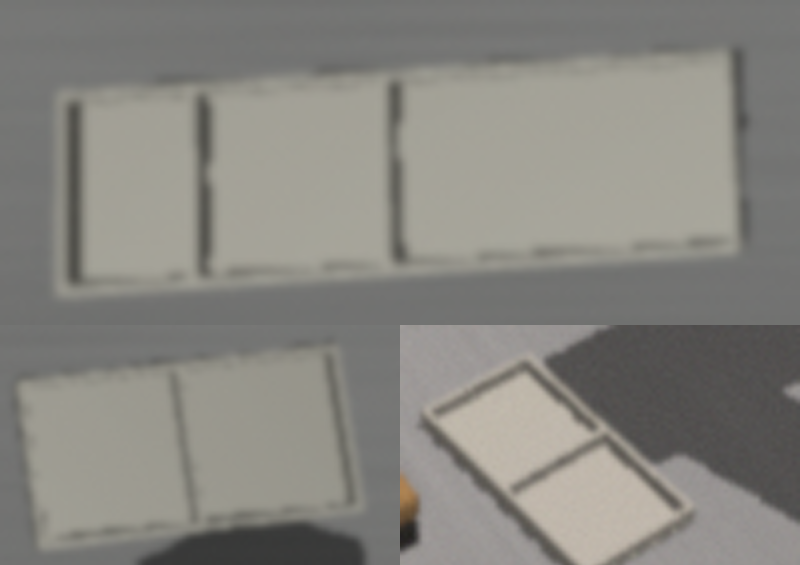

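The crops show the brush top face, the jar lid, the dropper cap (top ≈ (106,184), scene ≈ (382,352)), the tape ring, and both trays with their partitions. Next I triangulate the tops and the tray corners.

Run:
```python
from h import *
V={n:cv2.imread(f"pics/{n}0.png") for n in("scene","top")}
def t(i,pt,pb,a,b): # tile coords -> px
    f=lambda c,p,y0:np.array([c[0]-30+(p[0]-150*i)/2.5-.3,c[1]-30+(p[1]-y0)/2.5-.3])
    return f(a,pt,0),f(b,pb,150)
for k,x in {"brushtop":t(0,(76,77),(66,222),(371,182),(235,162)),"jar":t(1,(225,75),(225,224),(303,180),(262,203)),"drop":t(2,(358,68),(382,214),(113,187),(379,356)),"tape":t(3,(526,74),(525,219),(179,188),(334,294)),"block":t(4,(672,72),(676,219),(244,166),(278,255))}.items(): print(k,*tri(*x))
def tray(n,c,r):
    L=cv2.cvtColor(V[n],cv2.COLOR_BGR2LAB).astype(int)
    m=((L[:,:,2]>131)&(L[:,:,1]<133)&(L[:,:,0]>120 if n=="top" else L[:,:,0]>150)).astype(np.uint8)*255
    w=np.zeros_like(m);cv2.circle(w,c,r,255,-1);m&=w
    m=cv2.morphologyEx(m,cv2.MORPH_CLOSE,np.ones((7,7)));m=cv2.morphologyEx(m,cv2.MORPH_OPEN,np.ones((5,5)))
    cs=max(cv2.findContours(m,cv2.RETR_EXTERNAL,cv2.CHAIN_APPROX_NONE)[0],key=cv2.contourArea)
    h=cv2.convexHull(cs); return cv2.approxPolyN(h,4,ensure_convex=True).reshape(-1,2).astype(float) if hasattr(cv2,"approxPolyN") else h
for k,ct,rt,cs,rs in(("long",(175,269),78,(403,266),85),("short",(367,260),55,(294,145),45)):
    a=tray("top",ct,rt);b=tray("scene",cs,rs)
    Pa=np.array([onz("top",p,15) for p in a]);Pb=np.array([onz("scene",p,15) for p in b])
    print(k,a.tolist(),b.tolist())
    Q=[]
    for i,p in enumerate(Pa):
        j=np.argmin(np.linalg.norm(Pb-p,axis=1)); q,e=tri(a[i],b[j]); print(p.round(1),Pb[j].round(1),q.round(1),e.round(1))
```

```text
brushtop [ 613.46777896 -210.27423249   27.7703209 ] 7.94824751160659
jar [615.41531391 -60.74252361  36.93878508] 0.8660073234943094
drop [601.42187413 340.68733374  69.21845331] 1.471722382426822
tape [599.53355772 198.83338083  40.32827946] 1.3620635400935677
block [648.64714425  67.05361326  36.94595834] 0.10600119948578085
long [[243.0, 285.0], [106.0, 294.0], [106.0, 253.0], [241.0, 244.0]] [[467.0, 305.0], [436.0, 327.0], [344.0, 224.0], [372.0, 205.0]]
[396.7  65.8  15. ] [394.8  62.   15. ] [397.4  64.9  20.3] 1.4
[380.2 348.3  15. ] [381.7 349.7  15. ] [380.  349.5  12.2] 0.1
[464.2 353.4  15. ] [464.7 351.8  15. ] [464.7 352.4  16. ] 1.5
[481.6  70.5  15. ] [480.1  71.   15. ] [481.  71.  16.] 1.4
short [[412.0, 276.0], [329.0, 286.0], [324.0, 244.0], [403.0, 234.0]] [[329.0, 155.0], [302.0, 172.0], [260.0, 131.0], [286.0, 116.0]]
[ 413.  -287.5   15. ] [ 413.9 -287.8   15. ] [ 413.3 -288.    14.4] 0.9
[ 393.6 -113.1   15. ] [ 393.4 -114.2   15. ] [ 393.9 -113.1   16.1] 0.6
[ 480.7 -104.9   15. ] [ 480.6 -102.8   15. ] [ 480.3 -104.6   13.2] 1.5
[ 501.  -273.6   15. ] [ 501.1 -275.4   15. ] [ 501.3 -273.6   16.3] 1.2
```

Checks hold: the tray corners come out at about 15 mm height with the right sizes, and the object tops are plausible. Next I get the yaws and write a planner helper.

```bash
cat > go.py <<'E'
import sys
from h import *
from scipy.spatial.transform import Rotation as Ro
def go(x,y,z,th=None):
    s=sense(); q=s["ee_rot"]; R=Ro.from_quat(np.r_[q[1:],q[0]]).as_matrix(); p=s["eef_pos"]
    th0=np.arctan2(R[1,0],R[0,0]); d=R.T@(np.array([x,y,z])-p)
    print("t",round(s["time_s"],2),"p",p.round(1),"th",round(th0,3),"tilt",(R[:2,2]).round(4),"F",s["force"].round(1),"w",round(s["grip_width"],3),"gf",round(s["grip_force"],1))
    print("shift rows(x50mm):",(d/50).round(3),"turn z rows:",None if th is None else round((th0-th)/.15,3))
if __name__=="__main__": go(*map(float,sys.argv[1:]))
E
python3 - <<'E'
from h import *
def yaw(c,ang,z):
    a=np.deg2rad(ang);v=np.array([np.cos(a),np.sin(a)])*15
    d=onz("top",np.array(c)-v,z)-onz("top",np.array(c)+v,z); return np.arctan2(d[1],d[0])
print("brush",yaw((370.7,182.4),85.6,46),"block",yaw((244,165.9),75.96,40))
for n,uv,z in(("jar",(303,179.5),44),("tape",(179,186.7),48),("drop",(106,184),75),("blk",(243,163.5),40),("brush",(371.2,182.4),46)): print(n,onz("top",uv,z).round(1))
E
python3 go.py 608 -207 150 0.08
```

```text
brush 0.031351145685564435 block 0.24418373787216047
jar [614.  -60.5  44. ]
tape [598.8 197.9  48. ]
drop [599.6 338.8  75. ]
blk [650.   65.8  40. ]
brush [ 606.8 -203.2   46. ]
t 0.1 p [ 157.5 -500.6  244.8] th 0.305 tilt [-0.0001  0.0011] F [ 0.7 -0.5  0.9] w 0.999 gf 0.0
shift rows(x50mm): [10.356 -2.895  1.902] turn z rows: 1.499
```

>>> arm_command(
  steps=[
    [[1,0.9,-0.25,0.15,0,0,0],[1,0.9,-0.25,0.15,0,0,0],[1,0.9,-0.25,0.15,0,0,0],[1,0.9,-0.25,0.15,0,0,0],[1,0.9,-0.25,0.15,0,0,0],[1,0.9,-0.25,0.15,0,0,0],[1,0.9,-0.25,0.15,0,0,0],[1,0.9,-0.25,0.15,0,0,0]],
  ],
)

```text
time_s: 1.1
eef_pos: [472.0, -296.3, 184.8]
ee_rot: [-0.0, 0.988, 0.152, -0.0]
force: [-0.3, -0.3, 0.2]
grip_width: 0.994
grip_force: 0.0
```

>>> arm_command(
  steps=[
    [[1,0.9,-0.25,0.15,0,0,0],[1,0.9,-0.25,0.15,0,0,0],[1,0.9,-0.25,0.15,0,0,0],[1,0.45,-0.15,0.1,0,0,0],[1,0,0,0,0,0,0.9],[1,0,0,0,0,0,0.8],[1,0,0,0,0,0,0],[1,0,0,0,0,0,0]],
  ],
)

```text
time_s: 2.1
eef_pos: [607.6, -207.2, 157.6]
ee_rot: [-0.0, 1.0, 0.026, -0.0]
force: [-0.7, 0.9, -0.6]
grip_width: 1.002
grip_force: 0.0
```

```bash
python3 go.py 608.5 -205.5 28 0.045; python3 -c "
from h import *
for n in('scene','top'): cv2.imwrite(f'pics/{n}1.png',capture(n)[:,:,::-1])
a=cv2.resize(cv2.imread('pics/scene1.png')[60:260,150:350],(400,400));b=cv2.resize(cv2.imread('pics/top1.png')[100:300,280:480],(400,400));cv2.imwrite('pics/c1.png',np.hstack([a,b]))"
```

```text
t 2.1 p [ 607.6 -207.2  157.6] th 0.052 tilt [-0.0003  0.0002] F [-0.7  0.9 -0.6] w 1.002 gf 0.0
shift rows(x50mm): [ 0.021 -0.033  2.592] turn z rows: 0.046
```

View pics/c1.png

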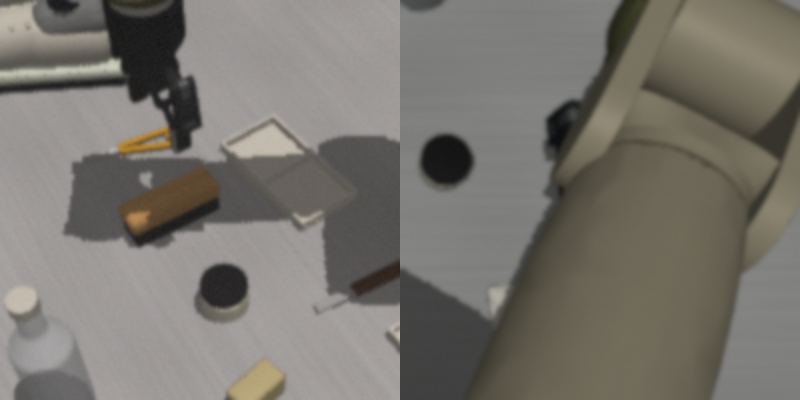

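The picture shows the gripper hanging in line over the brush (scene crop (170,205)), with the snips clear of it. I descend and grip.

>>> arm_command(
  steps=[
    [[1,0,-0.05,0.8,0,0,0],[1,0,0,0.8,0,0,0],[1,0,0,0.6,0,0,0],[1,0,0,0.4,0,0,0],[1,0,0,0,0,0,0]],
  ],
  squeeze=40,
)

```text
time_s: 2.82
eef_pos: [607.1, -204.5, 26.8]
ee_rot: [-0.001, 1.0, 0.025, -0.001]
force: [0.1, 0.4, 0.4]
grip_width: 1.005
grip_force: 0.0
```

>>> arm_command(
  steps=[
    [[0,0,0,0,0,0,0],[0,0,0,0,0,0,0],[0,0,0,0,0,0,0],[0,0,0,0,0,0,0],[0,0,0,0,0,0,0],[0,0,0,0,0,0,0]],
  ],
)

```text
time_s: 3.58
eef_pos: [608.1, -205.0, 29.0]
ee_rot: [0.0, 1.0, 0.025, 0.001]
force: [-0.8, -0.4, 5.6]
grip_width: 0.487
grip_force: 41.5
```

>>> arm_command(
  steps=[
    [[0,0,0,-0.3,0,0,0],[0,0,0,-0.8,0,0,0],[0,0,0,-0.9,0,0,0],[0,0,0,0,0,0,-0.9],[0,0,0,0,0,0,-1],[0,0,0,0,0,0,-1],[0,0,0,0,0,0,-1],[0,0,0,0,0,0,-1]],
  ],
)

```text
time_s: 4.58
eef_pos: [607.5, -204.7, 128.6]
ee_rot: [0.0, 0.923, 0.385, 0.0]
force: [0.6, 0.8, -0.7]
grip_width: 0.491
grip_force: 40.8
```

>>> arm_command(
  steps=[
    [[0,0,0,0,0,0,-1],[0,0,0,0,0,0,-1],[0,0,0,0,0,0,-1],[0,0,0,0,0,0,-1],[0,0,0,0,0,0,-1],[0,0,0,0,0,0,-0.6],[0,0,0,0,0,0,0],[0,0,0,0,0,0,0]],
  ],
)

```text
time_s: 5.58
eef_pos: [607.5, -204.7, 128.2]
ee_rot: [0.0, 0.688, 0.725, 0.0]
force: [-0.0, 0.6, -0.3]
grip_width: 0.483
grip_force: 40.8
```

```bash
python3 go.py 434.6 142.5 80 1.63
```

```text
t 5.58 p [ 607.5 -204.7  128.2] th 1.623 tilt [ 0.0002 -0.0001] F [-0.   0.6 -0.3] w 0.483 gf 40.8
shift rows(x50mm): [ 7.115 -3.092  0.962] turn z rows: -0.047
```

>>> arm_command(
  steps=[
    [[0,0.4,-0.2,0,0,0,0],[0,0.9,-0.4,0,0,0,0],[0,0.9,-0.4,0,0,0,0],[0,0.9,-0.4,0,0,0,0],[0,0.9,-0.4,0,0,0,0],[0,0.9,-0.4,0,0,0,0],[0,0.9,-0.4,0,0,0,0],[0,0.9,-0.4,0,0,0,0]],
  ],
)

```text
time_s: 6.58
eef_pos: [438.9, 123.0, 128.2]
ee_rot: [0.0, 0.688, 0.725, 0.0]
force: [0.7, 0.5, -1.1]
grip_width: 0.484
grip_force: 40.7
```

>>> arm_command(
  steps=[
    [[0,0.4,-0.1,0.3,0,0,0],[0,0,0,0.4,0,0,0],[0,0,0,0.1,0,0,0],[0,0,0,0,0,0,0]],
  ],
)

```text
time_s: 7.08
eef_pos: [433.8, 141.2, 88.1]
ee_rot: [0.0, 0.688, 0.726, 0.0]
force: [1.0, 0.1, -0.6]
grip_width: 0.488
grip_force: 40.7
```

```bash
python3 go.py 434.6 142.5 34 1.63; python3 -c "
from h import *
for n in('scene','top'): cv2.imwrite(f'pics/{n}2.png',capture(n)[:,:,::-1])
a=cv2.resize(cv2.imread('pics/scene2.png')[160:360,300:500],(400,400));b=cv2.resize(cv2.imread('pics/top2.png')[180:380,80:280],(400,400));cv2.imwrite('pics/c2.png',np.hstack([a,b]))"
```

```text
t 7.08 p [433.8 141.2  88.1] th 1.624 tilt [ 0. -0.] F [ 1.   0.1 -0.6] w 0.488 gf 40.7
shift rows(x50mm): [0.025 0.017 1.082] turn z rows: -0.041
```

View pics/c2.png

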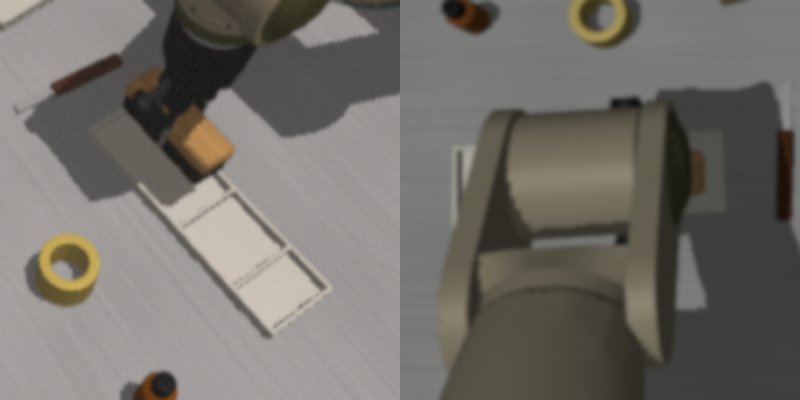

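The picture shows the brush held over the long pocket, with its +y end at scene crop (222,165) and its -y end at top crop (703,172). I check its ends against the planned centre.

```bash
python3 -c "
from h import *
print('-y end',onz('top',(231.5,266),85),onz('top',(231.5,266),105))
for uv in((233,150),(204,176)): print('+y top corner',onz('scene',(300+uv[0]/2,160+uv[1]/2),105))
"
```

```text
-y end [435.09374022  83.74200975  85.        ] [434.88618324  81.93582254 105.        ]
+y top corner [416.9802914  203.15334073 105.        ]
+y top corner [459.66390905 211.00509392 105.        ]
```

>>> arm_command(
  steps=[
    [[0,0,0,0.5,0,0,0],[0,0,0,0.3,0,0,0],[0,0,0,0.15,0,0,0],[0,0,0,0.1,0,0,0],[0,0,0,0.03,0,0,0],[0,0,0,0.03,0,0,0],[0,0,0,0,0,0,0]],
  ],
)

```text
time_s: 8.05
eef_pos: [433.9, 141.4, 33.0]
ee_rot: [0.0, 0.688, 0.726, 0.0]
force: [-2.5, -0.1, 5.2]
grip_width: 0.483
grip_force: 41.4
```

>>> arm_command(
  steps=[
    [[0.8,0,0,0,0,0,0],[0.8,0,0,0,0,0,0],[0.8,0,0,0,0,0,0],[0.8,0,0,-0.2,0,0,0],[0.8,0,0,-0.6,0,0,0],[1,0,0,-1,0,0,0],[1,0,0,-1,0,0,0],[1,0,0,0,0,0,0]],
  ],
)

```text
time_s: 9.05
eef_pos: [435.1, 141.6, 176.0]
ee_rot: [0.003, 0.688, 0.726, 0.003]
force: [0.0, -0.4, 0.2]
grip_width: 1.001
grip_force: 0.0
```

```bash
python3 go.py 615 -60.7 170 1.624;python3 go.py 615 -60.7 28 1.624
```

```text
t 9.05 p [435.1 141.6 176. ] th 1.625 tilt [0.0076 0.0004] F [ 0.  -0.4  0.2] w 1.001 gf 0.0
shift rows(x50mm): [-4.235  3.372  0.146] turn z rows: 0.007
t 9.05 p [435.1 141.6 176. ] th 1.625 tilt [0.0076 0.0004] F [ 0.  -0.4  0.2] w 1.001 gf 0.0
shift rows(x50mm): [-4.235  3.351  2.986] turn z rows: 0.007
```

>>> arm_command(
  steps=[
    [[1,-0.85,0.68,0,0,0,0],[1,-0.85,0.68,0,0,0,0],[1,-0.85,0.68,0,0,0,0],[1,-0.85,0.68,0,0,0,0],[1,-0.84,0.67,0,0,0,0],[1,0,0,0.8,0,0,0],[1,0,0,0.2,0,0,0],[1,0,0,0,0,0,0]],
  ],
)

```text
time_s: 10.05
eef_pos: [613.9, -60.6, 122.1]
ee_rot: [-0.001, 0.688, 0.726, -0.0]
force: [-0.2, 0.1, 0.6]
grip_width: 0.999
grip_force: 0.0
```

```bash
python3 go.py 615 -60.7 28 1.624; python3 -c "
from h import *
for n in('scene','top'): cv2.imwrite(f'pics/{n}3.png',capture(n)[:,:,::-1])
a=cv2.resize(cv2.imread('pics/scene3.png')[100:300,200:400],(400,400));b=cv2.resize(cv2.imread('pics/top3.png')[130:330,150:350],(400,400));cv2.imwrite('pics/c3.png',np.hstack([a,b]))"
```

```text
t 10.05 p [613.9 -60.6 122.1] th 1.625 tilt [-0.0013  0.0004] F [-0.2  0.1  0.6] w 0.999 gf 0.0
shift rows(x50mm): [-0.004  0.024  1.883] turn z rows: 0.009
```

View pics/c3.png

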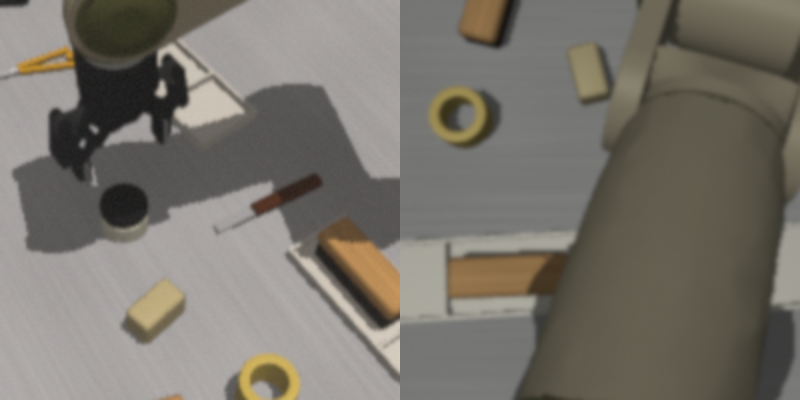

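The brush lies flat in the long pocket, and its +y end (top crop (450,275)) clears the partition once parallax is allowed for. The open gripper straddles the jar at scene crop (124,210), so I descend.

>>> arm_command(
  steps=[
    [[1,0,0.02,0.7,0,0,0],[1,0,0,0.7,0,0,0],[1,0,0,0.4,0,0,0],[1,0,0,0.1,0,0,0],[1,0,0,0,0,0,0],[0,0,0,0,0,0,0],[0,0,0,0,0,0,0],[0,0,0,0,0,0,0]],
  ],
)

```text
time_s: 11.15
eef_pos: [615.9, -61.2, 28.6]
ee_rot: [0.001, 0.688, 0.726, 0.0]
force: [-0.8, 0.5, 6.1]
grip_width: 0.633
grip_force: 42.8
```

>>> arm_command(
  steps=[
    [[0,0,0,0,0,0,0],[0,0,0,0,0,0,0],[0,0,0,0,0,0,0]],
  ],
)

```text
time_s: 11.52
eef_pos: [615.9, -61.2, 28.6]
ee_rot: [0.001, 0.688, 0.726, 0.0]
force: [-0.7, -0.3, 5.8]
grip_width: 0.633
grip_force: 42.8
```

>>> arm_command(
  steps=[
    [[0,0,0,-0.3,0,0,0],[0,0,0,-0.8,0,0,0],[0,0,0,-0.9,0,0,0],[0,0,0,0,0,0,0],[0,0,0,0,0,0,0]],
  ],
)

```text
time_s: 12.15
eef_pos: [614.9, -61.0, 127.1]
ee_rot: [-0.0, 0.688, 0.726, -0.0]
force: [0.6, -0.4, -1.6]
grip_width: 0.632
grip_force: 42.8
```

```bash
python3 go.py 427.9 254.3 70 1.63
```

```text
t 12.15 p [614.9 -61.  127.1] th 1.625 tilt [-0.0008  0.0002] F [ 0.6 -0.4 -1.6] w 0.632 gf 42.8
shift rows(x50mm): [ 6.497 -3.394  1.145] turn z rows: -0.035
```

>>> arm_command(
  steps=[
    [[0,0.5,-0.3,0,0,0,0],[0,0.9,-0.5,0,0,0,0],[0,0.9,-0.5,0,0,0,0],[0,0.9,-0.5,0,0,0,0],[0,0.9,-0.45,0,0,0,0],[0,0.9,-0.45,0,0,0,0],[0,0.9,-0.4,0,0,0,0],[0,0.6,-0.3,0,0,0,0]],
  ],
)

```text
time_s: 13.15
eef_pos: [426.3, 255.7, 126.3]
ee_rot: [-0.001, 0.687, 0.726, -0.001]
force: [1.0, -0.2, -1.3]
grip_width: 0.629
grip_force: 42.8
```

>>> arm_command(
  steps=[
    [[0,0,0,0.6,0,0,0],[0,0,0,0.4,0,0,0],[0,0,0,0,0,0,0],[0,0,0,0,0,0,0]],
  ],
)

```text
time_s: 13.65
eef_pos: [428.2, 254.3, 77.6]
ee_rot: [0.0, 0.688, 0.726, 0.0]
force: [-0.0, 0.1, -0.6]
grip_width: 0.633
grip_force: 42.7
```

```bash
python3 go.py 427.9 254.3 33 1.63; python3 -c "
from h import *
for n in('scene','top'): cv2.imwrite(f'pics/{n}4.png',capture(n)[:,:,::-1])
a=cv2.resize(cv2.imread('pics/scene4.png')[180:380,320:520],(400,400));b=cv2.resize(cv2.imread('pics/top4.png')[180:380,80:280],(400,400));cv2.imwrite('pics/c4.png',np.hstack([a,b]))"
```

```text
t 13.65 p [428.2 254.3  77.6] th 1.625 tilt [0.0001 0.    ] F [-0.   0.1 -0.6] w 0.633 gf 42.7
shift rows(x50mm): [ 0.001 -0.006  0.893] turn z rows: -0.035
```

View pics/c4.png

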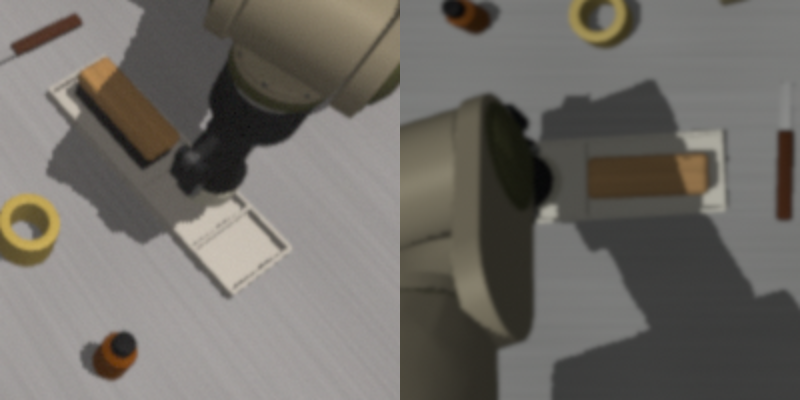

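The brush sits inside the long pocket (top crop 587–708 of 587–724). The jar is hidden in the gripper over the middle pocket, so I go by the measured pose and lower it.

>>> arm_command(
  steps=[
    [[0,0,0,0.4,0,0,0],[0,0,0,0.25,0,0,0],[0,0,0,0.15,0,0,0],[0,0,0,0.06,0,0,0],[0,0,0,0.04,0,0,0],[0,0,0,0.02,0,0,0],[0,0,0,0,0,0,0]],
  ],
)

```text
time_s: 14.62
eef_pos: [428.3, 254.4, 32.5]
ee_rot: [0.0, 0.688, 0.726, 0.0]
force: [-5.0, -1.6, 11.6]
grip_width: 0.633
grip_force: 44.1
```

>>> arm_command(
  steps=[
    [[0.9,0,0,0,0,0,0],[0.9,0,0,0,0,0,0],[0.9,0,0,0,0,0,0],[0.9,0,0,-0.2,0,0,0],[0.9,0,0,-0.6,0,0,0],[1,0,0,-1,0,0,0],[1,0,0,-1,0,0,0],[1,0,0,0,0,0,0]],
  ],
)

```text
time_s: 15.62
eef_pos: [429.5, 254.8, 175.3]
ee_rot: [0.002, 0.688, 0.726, 0.003]
force: [0.4, 1.3, -0.7]
grip_width: 0.999
grip_force: 0.0
```

```bash
python3 go.py 600.5 339.7 130 1.63; python3 -c "
from h import *
for z in (50,40): print(onz('top',(234,265),z),onz('top',(173.5,268.5),z))"
```

```text
t 15.62 p [429.5 254.8 175.3] th 1.625 tilt [0.0075 0.0023] F [ 0.4  1.3 -0.7] w 0.999 gf 0.0
shift rows(x50mm): [1.508 3.501 0.935] turn z rows: -0.033
[437.41558293  81.89947237  50.        ] [431.15564833 203.13653603  50.        ]
[437.54207155  82.74455208  40.        ] [431.20955316 205.38735653  40.        ]
```

The brush centre works out at y≈143, right on target. On to the dropper.

>>> arm_command(
  steps=[
    [[1,0.4,0.9,0,0,0,0],[1,0.4,0.9,0,0,0,0],[1,0.4,0.9,0,0,0,0],[1,0.3,0.8,0,0,0,0],[1,0,0,0.5,0,0,0],[1,0,0,0,0,0,0],[1,0,0,0,0,0,0]],
  ],
)

```text
time_s: 16.5
eef_pos: [598.5, 338.6, 146.9]
ee_rot: [0.0, 0.688, 0.726, 0.0]
force: [0.2, -0.4, 1.0]
grip_width: 0.999
grip_force: 0.0
```

```bash
python3 go.py 600.5 339.7 27 1.63; python3 -c "
from h import *
for n in('scene','top'): cv2.imwrite(f'pics/{n}5.png',capture(n)[:,:,::-1])
a=cv2.resize(cv2.imread('pics/scene5.png')[210:410,300:500],(400,400));b=cv2.resize(cv2.imread('pics/top5.png')[130:330,50:250],(400,400));cv2.imwrite('pics/c5.png',np.hstack([a,b]))"
```

```text
t 16.5 p [598.5 338.6 146.9] th 1.625 tilt [0.0002 0.0001] F [ 0.2 -0.4  1. ] w 0.999 gf 0.0
shift rows(x50mm): [0.02  0.04  2.399] turn z rows: -0.034
```

View pics/c5.png

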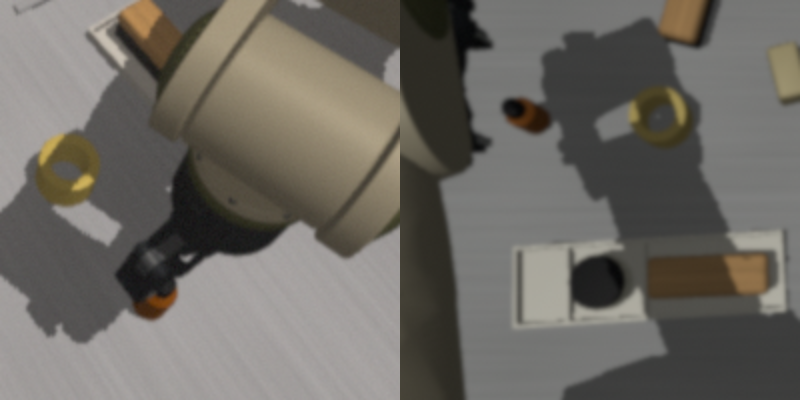

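The jar stands upright in the middle pocket (top crop (599,282)), and the gripper is above the dropper at scene crop (155,295). I descend and grip gently.

>>> arm_command(
  steps=[
    [[1,0.02,0.04,0.8,0,0,0],[1,0,0,0.8,0,0,0],[1,0,0,0.5,0,0,0],[1,0,0,0.25,0,0,0],[1,0,0,0,0,0,0],[0,0,0,0,0,0,0],[0,0,0,0,0,0,0],[0,0,0,0,0,0,0]],
  ],
  squeeze=30,
)

```text
time_s: 17.6
eef_pos: [600.9, 339.8, 29.5]
ee_rot: [0.0, 0.688, 0.726, 0.0]
force: [0.9, 0.6, -0.1]
grip_width: 0.372
grip_force: 0.3
```

>>> arm_command(
  steps=[
    [[0,0,0,0,0,0,0],[0,0,0,0,0,0,0],[0,0,0,0,0,0,0],[0,0,0,0,0,0,0]],
  ],
)

```text
time_s: 18.1
eef_pos: [601.0, 339.8, 29.5]
ee_rot: [0.0, 0.688, 0.726, 0.0]
force: [-0.8, -0.5, 5.7]
grip_width: 0.362
grip_force: 30.0
```

```bash
python3 go.py 424 321.2 100 1.63; python3 -c "
from h import *
print(onz('top',(149.5,271),48))"
```

```text
t 18.1 p [601.  339.8  29.5] th 1.625 tilt [0.0009 0.0003] F [-0.8 -0.5  5.7] w 0.362 gf 30.0
shift rows(x50mm): [-0.18  -3.553 -1.413] turn z rows: -0.035
[426.48476303 251.52107256  48.        ]
```

>>> arm_command(
  steps=[
    [[0,0,0,-0.3,0,0,0],[0,0,0,-0.8,0,0,0],[0,0,0,-0.8,0,0,0],[0,-0.03,-0.6,0,0,0,0],[0,-0.04,-0.8,0,0,0,0],[0,-0.04,-0.8,0,0,0,0],[0,-0.04,-0.8,0,0,0,0],[0,-0.03,-0.55,0,0,0,0]],
  ],
)

```text
time_s: 19.1
eef_pos: [422.3, 321.1, 124.5]
ee_rot: [0.0, 0.688, 0.726, 0.0]
force: [0.8, 0.7, -0.2]
grip_width: 0.364
grip_force: 29.9
```

>>> arm_command(
  steps=[
    [[0,0,0,0.5,0,0,0],[0,0,0,0.4,0,0,0],[0,0,0,0,0,0,0],[0,0,0,0,0,0,0]],
  ],
)

```text
time_s: 19.6
eef_pos: [424.4, 321.4, 79.9]
ee_rot: [0.0, 0.688, 0.726, 0.001]
force: [0.2, -0.2, 0.2]
grip_width: 0.364
grip_force: 29.9
```

```bash
python3 go.py 424 321.2 33.5 1.63
```

```text
t 19.6 p [424.4 321.4  79.9] th 1.625 tilt [0.0013 0.0006] F [ 0.2 -0.2  0.2] w 0.364 gf 29.9
shift rows(x50mm): [-0.004 -0.009  0.927] turn z rows: -0.035
```

>>> arm_command(
  steps=[
    [[0,0,0,0.4,0,0,0],[0,0,0,0.25,0,0,0],[0,0,0,0.15,0,0,0],[0,0,0,0.07,0,0,0],[0,0,0,0.04,0,0,0],[0,0,0,0.02,0,0,0],[0,0,0,0,0,0,0]],
  ],
)

```text
time_s: 20.48
eef_pos: [424.1, 321.3, 33.5]
ee_rot: [0.0, 0.688, 0.726, 0.0]
force: [-4.2, -1.5, 9.4]
grip_width: 0.367
grip_force: 30.8
```

Contact at 33.5 as expected. I release the dropper and go to the tape.

>>> arm_command(
  steps=[
    [[0.8,0,0,0,0,0,0],[0.8,0,0,0,0,0,0],[0.8,0,0,0,0,0,0],[0.8,0,0,-0.2,0,0,0],[0.8,0,0,-0.6,0,0,0],[1,0,0,-1,0,0,0],[1,0,0,-1,0,0,0],[1,0,0,0,0,0,0]],
  ],
)

```text
time_s: 21.48
eef_pos: [425.3, 321.9, 176.5]
ee_rot: [0.001, 0.688, 0.726, 0.004]
force: [0.3, 0.1, -0.6]
grip_width: 1.001
grip_force: 0.0
```

```bash
python3 go.py 599.5 198.5 130 1.66
```

```text
t 21.48 p [425.3 321.9 176.5] th 1.625 tilt [0.0073 0.0034] F [ 0.3  0.1 -0.6] w 1.001 gf 0.0
shift rows(x50mm): [-2.656  3.338  0.947] turn z rows: -0.234
```

>>> arm_command(
  steps=[
    [[1,-0.7,0.85,0,0,0,0],[1,-0.65,0.85,0,0,0,0],[1,-0.65,0.85,0,0,0,0],[1,-0.65,0.8,0,0,0,0],[1,0,0,0.9,0,0,0],[1,0,0,0,0,0,0],[1,0,0,0,0,0,0]],
  ],
)

```text
time_s: 22.35
eef_pos: [598.4, 198.4, 128.5]
ee_rot: [0.0, 0.688, 0.726, 0.0]
force: [0.2, -0.2, 0.6]
grip_width: 0.999
grip_force: 0.0
```

```bash
python3 go.py 599.5 198.5 28 1.63; python3 -c "
from h import *
for n in('scene','top'): cv2.imwrite(f'pics/{n}6.png',capture(n)[:,:,::-1])
a=cv2.resize(cv2.imread('pics/scene6.png')[180:380,280:480],(400,400));b=cv2.resize(cv2.imread('pics/top6.png')[130:330,80:280],(400,400));cv2.imwrite('pics/c6.png',np.hstack([a,b]))"
```

```text
t 22.35 p [598.4 198.4 128.5] th 1.625 tilt [0.001  0.0002] F [ 0.2 -0.2  0.6] w 0.999 gf 0.0
shift rows(x50mm): [1.00e-03 2.10e-02 2.01e+00] turn z rows: -0.03
```

View pics/c6.png

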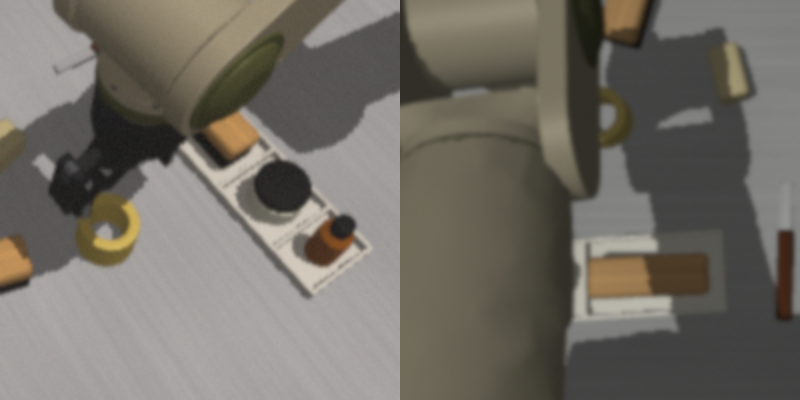

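The dropper and jar stand upright in their pockets (scene crop (335,240) and (283,190)). The gripper is over the tape at (108,230), so I descend and stop short to check the force.

>>> arm_command(
  steps=[
    [[1,0,0.02,0.7,0,0,0],[1,0,0,0.5,0,0,0],[1,0,0,0.3,0,0,0],[1,0,0,0.3,0,0,0],[1,0,0,0.2,0,0,0],[1,0,0,0,0,0,0]],
  ],
)

```text
time_s: 23.2
eef_pos: [599.2, 198.0, 27.0]
ee_rot: [-0.0, 0.688, 0.726, -0.0]
force: [-0.2, -0.5, -0.4]
grip_width: 1.002
grip_force: 0.0
```

>>> arm_command(
  steps=[
    [[0,0,0,0,0,0,0],[0,0,0,0,0,0,0],[0,0,0,0,0,0,0],[0,0,0,0,0,0,0],[0,0,0,0,0,0,0]],
  ],
)

```text
time_s: 23.82
eef_pos: [599.8, 198.0, 28.3]
ee_rot: [0.001, 0.688, 0.726, 0.001]
force: [0.1, 0.2, 5.3]
grip_width: 0.678
grip_force: 32.8
```

>>> arm_command(
  steps=[
    [[0,0,0,-0.3,0,0,0],[0,0,0,-0.8,0,0,0],[0,0,0,-0.9,0,0,0],[0,0,0,0,0,0,0],[0,0,0,0,0,0,0]],
  ],
)

```text
time_s: 24.45
eef_pos: [598.9, 197.9, 126.9]
ee_rot: [-0.0, 0.688, 0.726, -0.0]
force: [0.4, -0.7, -0.9]
grip_width: 0.686
grip_force: 32.6
```

```bash
python3 go.py 442.3 -153.2 80 1.63
```

```text
t 24.45 p [598.9 197.9 126.9] th 1.625 tilt [-0.001  -0.0001] F [ 0.4 -0.7 -0.9] w 0.686 gf 32.6
shift rows(x50mm): [-6.842 -3.505  0.942] turn z rows: -0.035
```

>>> arm_command(
  steps=[
    [[0,-0.54,-0.3,0,0,0,0],[0,-0.9,-0.5,0,0,0,0],[0,-0.9,-0.5,0,0,0,0],[0,-0.9,-0.45,0,0,0,0],[0,-0.9,-0.45,0,0,0,0],[0,-0.9,-0.45,0,0,0,0],[0,-0.9,-0.45,0,0,0,0],[0,-0.9,-0.4,0,0,0,0]],
  ],
)

```text
time_s: 25.45
eef_pos: [441.6, -154.0, 126.3]
ee_rot: [-0.001, 0.688, 0.726, -0.0]
force: [0.5, -0.7, -0.9]
grip_width: 0.678
grip_force: 32.6
```

>>> arm_command(
  steps=[
    [[0,0,0,0,0,0,0],[0,0,0,0.5,0,0,0],[0,0,0,0.4,0,0,0],[0,0,0,0,0,0,0],[0,0,0,0,0,0,0]],
  ],
)

```text
time_s: 26.08
eef_pos: [443.3, -152.6, 82.7]
ee_rot: [0.0, 0.688, 0.726, 0.0]
force: [0.3, -0.3, 0.2]
grip_width: 0.682
grip_force: 32.6
```

```bash
python3 go.py 442.3 -153.2 32.5 1.63; python3 -c "
from h import *
for n in('scene','top'): cv2.imwrite(f'pics/{n}7.png',capture(n)[:,:,::-1])
a=cv2.resize(cv2.imread('pics/scene7.png')[80:280,200:400],(400,400));b=cv2.resize(cv2.imread('pics/top7.png')[160:360,250:450],(400,400));cv2.imwrite('pics/c7.png',np.hstack([a,b]))"
```

```text
t 26.07 p [ 443.3 -152.6   82.7] th 1.625 tilt [0.0001 0.    ] F [ 0.3 -0.3  0.2] w 0.682 gf 32.6
shift rows(x50mm): [-0.011 -0.021  1.003] turn z rows: -0.03
```

View pics/c7.png

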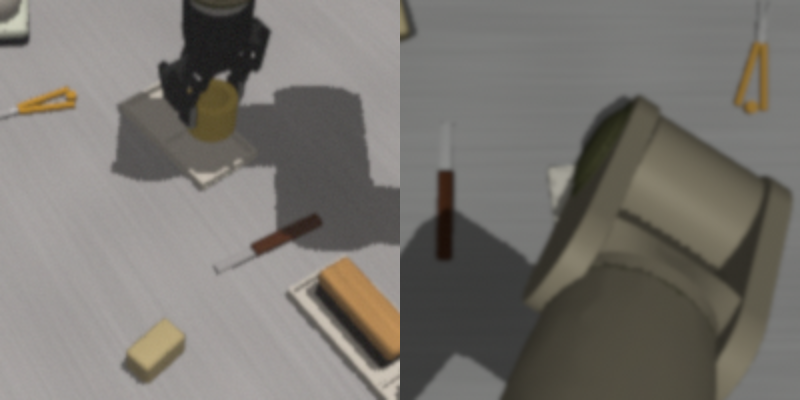

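The tape hangs level over the +y pocket of the short tray (scene crop (213,110)), with the knife and snips clear. I lower it.

>>> arm_command(
  steps=[
    [[0,0,-0.02,0.45,0,0,0],[0,0,0,0.25,0,0,0],[0,0,0,0.15,0,0,0],[0,0,0,0.08,0,0,0],[0,0,0,0.05,0,0,0],[0,0,0,0.03,0,0,0],[0,0,0,0,0,0,0]],
  ],
)

```text
time_s: 27.05
eef_pos: [442.2, -153.2, 32.2]
ee_rot: [0.0, 0.688, 0.726, 0.0]
force: [-3.0, 0.9, 4.5]
grip_width: 0.683
grip_force: 32.9
```

>>> arm_command(
  steps=[
    [[0.95,0,0,0,0,0,0],[0.95,0,0,0,0,0,0],[0.95,0,0,0,0,0,0],[0.95,0,0,-0.2,0,0,0],[0.95,0,0,-0.6,0,0,0],[1,0,0,-1,0,0,0],[1,0,0,-1,0,0,0],[1,0,0,0,0,0,0]],
  ],
)

```text
time_s: 28.05
eef_pos: [443.3, -153.8, 175.6]
ee_rot: [0.004, 0.688, 0.726, 0.001]
force: [0.2, -1.1, -0.6]
grip_width: 1.004
grip_force: 0.0
```

```bash
python3 go.py 649.2 66 130 0.244
```

```text
t 28.05 p [ 443.3 -153.8  175.6] th 1.625 tilt [ 0.0065 -0.0043] F [ 0.2 -1.1 -0.6] w 1.004 gf 0.0
shift rows(x50mm): [4.172 4.343 0.92 ] turn z rows: 9.206
```

>>> arm_command(
  steps=[
    [[1,0.7,0.75,0,0,0,0],[1,0.7,0.75,0,0,0,0],[1,0.7,0.75,0,0,0,0],[1,0.7,0.7,0,0,0,0],[1,0.7,0.7,0,0,0,0],[1,0.67,0.7,0,0,0,0],[1,0,0,0,0,0,0.9],[1,0,0,0,0,0,1]],
  ],
)

```text
time_s: 29.05
eef_pos: [647.7, 67.5, 170.4]
ee_rot: [-0.001, 0.785, 0.619, -0.001]
force: [-0.5, 0.1, 1.1]
grip_width: 0.998
grip_force: 0.0
```

>>> arm_command(
  steps=[
    [[1,0,0,0,0,0,1],[1,0,0,0,0,0,1],[1,0,0,0,0,0,1],[1,0,0,0,0,0,1],[1,0,0,0,0,0,1],[1,0,0,0,0,0,1],[1,0,0,0,0,0,1],[1,0,0,0.5,0,0,0.3]],
  ],
)

```text
time_s: 30.05
eef_pos: [648.4, 66.9, 147.3]
ee_rot: [0.0, 0.993, 0.121, 0.001]
force: [-0.3, 0.5, -0.6]
grip_width: 1.001
grip_force: 0.0
```

>>> arm_command(
  steps=[
    [[1,0,0,0,0,0,0],[1,0,0,0,0,0,0]],
  ],
)

```text
time_s: 30.3
eef_pos: [648.1, 66.9, 147.2]
ee_rot: [0.0, 0.992, 0.123, 0.0]
force: [-0.5, -0.4, -0.5]
grip_width: 1.0
grip_force: 0.0
```

```bash
python3 go.py 649.2 66 25 0.244; python3 -c "
from h import *
for n in('scene','top'): cv2.imwrite(f'pics/{n}8.png',capture(n)[:,:,::-1])
a=cv2.resize(cv2.imread('pics/scene8.png')[120:320,200:400],(400,400));b=cv2.resize(cv2.imread('pics/top8.png')[100:300,200:400],(400,400));cv2.imwrite('pics/c8.png',np.hstack([a,b]))"
```

```text
t 30.3 p [648.1  66.9 147.2] th 0.246 tilt [0.0003 0.    ] F [-0.5 -0.4 -0.5] w 1.0 gf 0.0
shift rows(x50mm): [0.017 0.022 2.445] turn z rows: 0.012
```

View pics/c8.png

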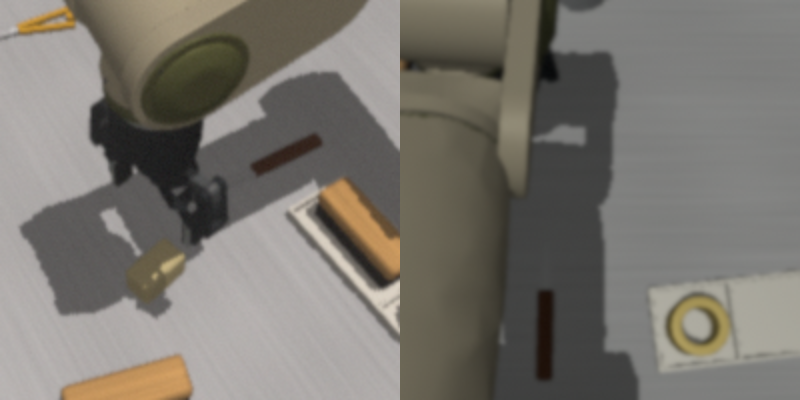

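The tape lies flat in the +y pocket (top crop (698,326)). The gripper straddles the block (scene crop (156,270)), so I descend and grip.

>>> arm_command(
  steps=[
    [[1,0.02,0.02,0.8,0,0,0],[1,0,0,0.8,0,0,0],[1,0,0,0.5,0,0,0],[1,0,0,0.3,0,0,0],[1,0,0,0,0,0,0],[0,0,0,0,0,0,0],[0,0,0,0,0,0,0],[0,0,0,0,0,0,0]],
  ],
)

```text
time_s: 31.4
eef_pos: [649.5, 66.1, 27.6]
ee_rot: [0.0, 0.993, 0.122, 0.001]
force: [-2.9, 0.1, 4.0]
grip_width: 0.389
grip_force: 29.6
```

>>> arm_command(
  steps=[
    [[0,0,0,0,0,0,0],[0,0,0,0,0,0,0],[0,0,0,0,0,0,0],[0,0,0,0,0,0,0]],
  ],
)

```text
time_s: 31.9
eef_pos: [649.6, 66.1, 27.6]
ee_rot: [0.0, 0.993, 0.122, 0.001]
force: [-1.5, -0.8, 4.8]
grip_width: 0.391
grip_force: 31.9
```

>>> arm_command(
  steps=[
    [[0,0,0,-0.3,0,0,0],[0,0,0,-0.8,0,0,0],[0,0,0,-0.9,0,0,0],[0,0,0,0,0,0,-0.6],[0,0,0,0,0,0,-1],[0,0,0,0,0,0,-1],[0,0,0,0,0,0,-1],[0,0,0,0,0,0,-1]],
  ],
)

```text
time_s: 32.9
eef_pos: [649.0, 66.2, 127.4]
ee_rot: [-0.0, 0.892, 0.453, 0.0]
force: [0.4, 0.3, -0.9]
grip_width: 0.392
grip_force: 31.2
```

>>> arm_command(
  steps=[
    [[0,0,0,0,0,0,-1],[0,0,0,0,0,0,-1],[0,0,0,0,0,0,-1],[0,0,0,0,0,0,-1],[0,0,0,0,0,0,-1],[0,0,0,0,0,0,0],[0,0,0,0,0,0,0]],
  ],
)

```text
time_s: 33.78
eef_pos: [649.1, 66.2, 127.1]
ee_rot: [0.0, 0.667, 0.745, 0.0]
force: [-0.3, 0.4, -1.1]
grip_width: 0.39
grip_force: 31.2
```

```bash
python3 go.py 452.1 -236.6 80 1.687
```

```text
t 33.77 p [649.1  66.2 127.1] th 1.682 tilt [0.0001 0.    ] F [-0.3  0.4 -1.1] w 0.39 gf 31.2
shift rows(x50mm): [-5.581 -4.588  0.941] turn z rows: -0.034
```

>>> arm_command(
  steps=[
    [[0,-0.5,-0.4,0,0,0,0],[0,-0.75,-0.6,0,0,0,0],[0,-0.75,-0.6,0,0,0,0],[0,-0.75,-0.6,0,0,0,0],[0,-0.75,-0.6,0,0,0,0],[0,-0.75,-0.6,0,0,0,0],[0,-0.75,-0.6,0,0,0,0],[0,-0.58,-0.59,0,0,0,0]],
  ],
)

```text
time_s: 34.78
eef_pos: [452.0, -238.6, 127.1]
ee_rot: [0.0, 0.667, 0.745, -0.0]
force: [0.3, -0.6, -1.1]
grip_width: 0.395
grip_force: 31.1
```

>>> arm_command(
  steps=[
    [[0,0,0,0,0,0,0],[0,0,0,0.5,0,0,0],[0,0,0,0.4,0,0,0],[0,0,0,0,0,0,0],[0,0,0,0,0,0,0]],
  ],
)

```text
time_s: 35.4
eef_pos: [453.5, -237.1, 82.6]
ee_rot: [0.001, 0.666, 0.746, 0.0]
force: [-0.5, 0.6, -0.8]
grip_width: 0.393
grip_force: 31.1
```

```bash
python3 go.py 452.1 -236.6 31.5 1.687; python3 -c "
from h import *
for n in('scene','top'): cv2.imwrite(f'pics/{n}9.png',capture(n)[:,:,::-1])
a=cv2.resize(cv2.imread('pics/scene9.png')[60:260,200:400],(400,400));b=cv2.resize(cv2.imread('pics/top9.png')[160:360,280:480],(400,400));cv2.imwrite('pics/c9.png',np.hstack([a,b]))"
```

```text
t 35.4 p [ 453.5 -237.1   82.6] th 1.685 tilt [ 0.001  -0.0008] F [-0.5  0.6 -0.8] w 0.393 gf 31.1
shift rows(x50mm): [ 0.014 -0.028  1.023] turn z rows: -0.015
```

View pics/c9.png

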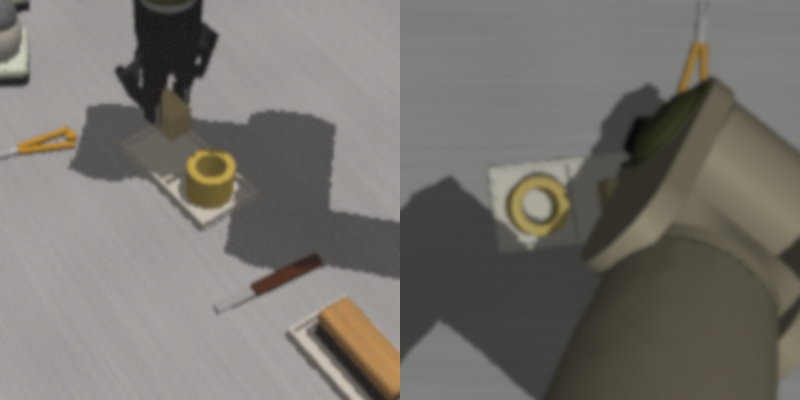

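The block hangs over the -y pocket (scene crop (173,115)), well clear of the tape (210,178). I lower it.

>>> arm_command(
  steps=[
    [[0,0,-0.02,0.45,0,0,0],[0,0,0,0.25,0,0,0],[0,0,0,0.15,0,0,0],[0,0,0,0.1,0,0,0],[0,0,0,0.05,0,0,0],[0,0,0,0.03,0,0,0],[0,0,0,0,0,0,0]],
  ],
)

```text
time_s: 36.38
eef_pos: [452.0, -237.4, 31.6]
ee_rot: [0.0, 0.666, 0.746, -0.0]
force: [-4.3, 1.8, 11.5]
grip_width: 0.393
grip_force: 32.7
```

>>> arm_command(
  steps=[
    [[0.8,0,0,0,0,0,0],[0.8,0,0,0,0,0,0],[0.8,0,0,0,0,0,0],[0.8,0,0,-0.2,0,0,0],[0.8,0,0,-0.6,0,0,0],[1,0,0,-1,0,0,0],[1,0,0,-1,0,0,0],[1,0,0,0,0,0,0]],
  ],
)

```text
time_s: 37.38
eef_pos: [453.1, -238.2, 174.3]
ee_rot: [0.004, 0.666, 0.746, 0.0]
force: [0.3, -0.4, -1.3]
grip_width: 1.001
grip_force: 0.0
```

>>> arm_command(
  steps=[
    [[1,-0.9,0,-0.3,0,0,0],[1,-0.9,0,-0.3,0,0,0],[1,-0.9,0,-0.3,0,0,0],[1,-0.9,-0.3,0,0,0,0],[1,-0.9,-0.3,0,0,0,0],[1,-0.9,-0.3,0,0,0,0],[1,0,0,0,0,0,0],[1,0,0,0,0,0,0]],
  ],
)

```text
time_s: 38.38
eef_pos: [437.9, -510.0, 214.5]
ee_rot: [-0.001, 0.666, 0.746, 0.0]
force: [0.5, 0.5, 0.2]
grip_width: 0.996
grip_force: 0.0
```

```bash
python3 go.py 300 -500 200; python3 -c "
from h import *
for n in('scene','top'): cv2.imwrite(f'pics/{n}10.png',capture(n)[:,:,::-1])
a=cv2.resize(cv2.imread('pics/scene10.png')[90:340,200:480],(400,357));b=cv2.resize(cv2.imread('pics/top10.png')[140:340,90:430],(800,470))
cv2.imwrite('pics/c10.png',cv2.resize(np.hstack([cv2.resize(a,(526,470)),b]),(800,284)))"
```

```text
t 38.38 p [ 437.9 -510.   214.5] th 1.685 tilt [-0.0006  0.0016] F [0.5 0.5 0.2] w 0.996 gf 0.0
shift rows(x50mm): [ 0.513 -2.718  0.291] turn z rows: None
```

View pics/c10.png

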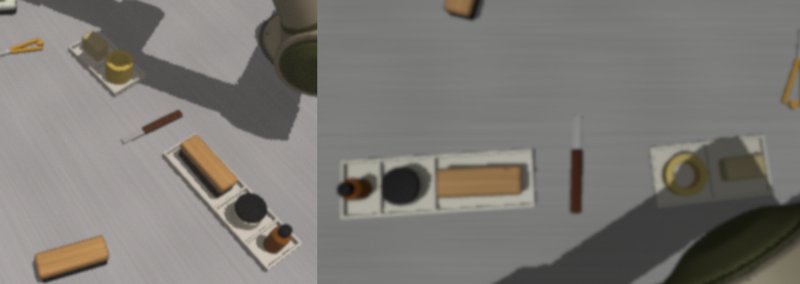

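All five things stand in their pockets, and the knife and snips are where they were. I check the numbers in the tray frames.

```bash
python3 -c "
from h import *
L=((430.6,209.4),1.630);S=((447.2,-194.9),1.687)
f=lambda u,v:(90+(u-317)/1.42,140+v/1.42)
for k,uv,z,(c,a) in(('brush',(479,182),48,L),('jar',(401,185),48,L),('drop',(345,189),79,L),('tape',(685,173),52,S),('block',(743,167),43,S)):
    d=onz('top',f(*uv),z)[:2]-c; print(k,round(d@[np.cos(a),np.sin(a)],1),round(d@[-np.sin(a),np.cos(a)],1))"
```

```text
brush -67.2 3.1
jar 43.0 0.1
drop 110.2 1.2
tape 45.2 -0.4
block -40.7 1.3
```

```bash
python3 -c "
from rig import *
print(finish_job())"
```

```text
the job is handed in; nothing more can be done
None
```

Both kits are made up and the job is handed in: all five things measured within about 3 mm of their pocket centres, the snips and knife were left untouched, and the arm took about 38 s; no verdict came back.

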